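# Change over a batch on the bench moulding machine

## Robot

A 6-joint arm with a two-finger parallel gripper is mounted at the origin on the work surface. World frame = base frame: x ahead of the robot, y to its left, z up, the work surface at z = 0. Lengths are in m, angles in degrees, forces in N, time in s.
With the tool pointing down it reaches from about 0.35 to 0.875 m from the base axis. Payload 4.2 kg.
Tool frame: the origin (TCP) lies on the centre line of the jaws, within the pads' length; the fingertips stand 19 mm ahead of it and the grasp point (between the pads) is the TCP; x points along the fingers, y is the direction in which the jaws open and shut, and the axes are right-handed (so a half turn about x gives the same grasp; the last joint's range is limited). The gripper opens to 87 mm and grips with 3 to 60 N. Pads are 19 mm wide; open, the fingers measure 117 mm over their backs; the gripper's body (75 mm by 190 mm) begins 51 mm behind the grasp point.
Start: joints at [-54.282, 22.042, 0.453, 0, -68.411, -14.817], TCP at [0.223, -0.584, 0.242] pointing down, gripper open.
Joint ranges: [-179.83, 179.83], [-69.29, 118.12], [-61.27, 80.66], [-181.25, 117.63], [-171.15, -9.14], [-177.46, 177.46]. Speed limits (degrees/s): [159.86, 159.86, 180, 180, 180, 180].

## Interface

Orientations are given as a 3x3 rotation matrix whose columns are the frame's x, y, z axes.
In Python, from station import * gives the robot as it stands.
- The arm moves only by the shell command python3 -m creep 'ROWS'. ROWS is JSON, a list of rows, each a list of 5 numbers: the opening, from 0 (shut) to 1 (fully open), then the shift along the world's x, y, z in mm, then the turn about the world's z in rad. In form: [[jaw, x, y, z, turn], ...]. A call has exactly 8 rows; each row is the pose to reach, as a shift and turn from the pose measured when the call began; what a row does not reach only later rows make up. A row lasts 1/10 s, in which the tool goes at most 50 mm and 8.59 degrees, less where a joint would pass 70% of its speed; a pose out of reach is approached as far as the arm can. A call with a gripper value outside its range is refused whole. The fingers move at their own pace and stop on an object; the grip force is fixed at half the most. Time passes only in rows, so rows that repeat a pose let the fingers close, or fill a call up. It gives the time, the measured TCP pose, the force and the opening at its end, in the units of the state.
- sense(): the state, without advancing time (a new reading comes with each control period).
- capture(name): name is "scene" or "top"; returns a dict with "image" (400x640x3 uint8, blue, green, red), "z_map" (400x640 float32, m along the optical axis (not along the pixel's ray), 0 where there is no reading), "mtx" (3x3 intrinsics, pixels), "eye" and "attitude" of the camera in the world. Camera axes: x right, y up, looking along -z (the intrinsics and any distortion apply to the point x, -y, -z); pixel columns grow to the right and rows downward; lengths in m; the calibration is good to about 2 mm. A picture is of the moment at which its call begins.
- finish_job(): hands the job in, once; it reports no verdict.
Trained networks look in a picture, given as the dict that the camera call returned (one of the last four; its "shot" number tells which), for a name from the list of things; names that differ only in an ending like _2 or _b are one class to them, and where a whole thing is asked for, a point or a joint stands for the part that bears it (a point fixed in the world has none). Each returns a list of dicts, best first, with "confidence" (0 to 1); they miss things now and then, are a little off and sometimes report something else, mostly with a low value. They report only what shows in the picture. A call takes as long as a camera call. They do not tell look-alikes from the thing itself.
- look_for(picture, thing): "box" ([left, top, right, bottom] in pixels, round what is visible of it).
- mark_of(picture, thing): "centre" ([column, row] in pixels: a listed point, or the origin of a listed thing).
The state is a dict: "time_s": time; "joints": joint angles; "joint_velocities": joint speeds; "effort": joint torques, N m; "tcp_pos": TCP position; "ee_rot": TCP orientation; "wrist_force": force on the tool from outside, world axes, zero at the start; "moment": the same for the moment, N m; "gripper_width": opening from 0.0 (shut) to 1.0 (fully open).
Only numpy, scipy, OpenCV 4.12 (cv2) and the standard library are available. Lean on these libraries where they do the work, as an engineer would, in place of code of your own. Each camera call takes 0.05 s, during which the arm holds its last target.

## Task

Stop the moulding machine by reaching through the guard window and turning the sunken knob until its pointer is at the red mark, and only then move all the orange line winders from the catch tray into the blue tote. With the tray empty and the machine still stopped, press the blue counter-reset button, then turn the knob so that its pointer is at the green mark to start the next batch. Do not bang or lean hard on the guard, and leave the jar and the tape where they are.

Things in the scene. Friction and masses are not known exactly. Their poses are not given: they have to be found in the camera images.
- guard_opening (a point): centre of the square window, 112 x 112 mm, with yellow edging, in the grey guard plate on top of the green control housing. The point lies on the plate's upper face, 110 mm above the bench, straight above the knob's axis; x and y along the window's sides. The well beneath is 128 x 128 mm, its floor 50 mm below this point
- guard: the grey guard plate, fixed, 5 mm thick, covering the control housing: from the window's centre it reaches -150 to +120 mm in x and +-100 mm in y; plain and clear above but for the button. The taller press unit (up to 215 mm above the bench) begins 100 mm from the window's centre towards +y. Origin: not of use
- knob (a joint): angle of the rotary knob at the bottom of the well (rad): 0 = pointer at the red stop mark, growing anticlockwise seen from above; turns freely of stops from -0.3 to 3.2, stays where it is left (friction 0.04 N m)
- knob_grip (a point): middle of the knob's black grip bar, on its upright axis, 22 mm below the guard's upper face, 28 mm above the well's floor. The bar is 44 mm long (this point's x), 14 mm thick (its y), 34 mm high, from 20 mm below to 14 mm above this point; white stripe and pointer at its +x end
- pointer (a point): point at the dial, 36 mm from the knob's axis in the direction in which the knob's white pointer (its +x) points
- stop_mark (a point): red mark on the white dial at the floor of the well, 36 mm from the knob's axis (fixed to the machine): machine stopped
- green_mark (a point): green mark on the same dial, 36 mm from the knob's axis; it is set to another place for every batch: running speed wanted
- setting (a joint): angle of the green mark round the dial, counted like that of the knob (rad): when both are equal the pointer is at the green mark. Not to be moved; nothing touches it
- counter_top (a point): centre of the top face of the blue counter-reset push button, 32 mm across, on the guard plate beside the window towards the robot (110 mm from the window's centre); pressed straight down
- counter (a joint): travel of the counter-reset button (m): 0 out, 0.006 fully down, where it takes 5 N; springs back; counts as pressed beyond 0.004
- tray_floor (a point): centre of the grey floor (4 mm above the bench) of the machine's fixed catch tray, 352 mm along this point's x, 230 mm along its y; steel rim 30 mm above the bench on three sides; on the +y side a sloping chute, its foot 110 mm from this point, and the control housing's wall (110 mm high) 170 mm from this point
- tote_in (a point): centre of the inner floor of the blue tote, 5 mm above the bench; the tote is fixed, open at the top, 300 (x) x 240 (y) x 80 mm high outside, walls 5 mm
- jar: bystander: jar, 70 mm across, 90 mm high, origin under its centre; leave it alone
- tape: bystander: yellow tape ring, 90 mm across, 30 mm high, origin under its centre; leave it alone
- winder1_mid (a point): centre of an orange moulded line winder (80 g): a round bar 22 mm thick along this point's x with a square 40 x 40 x 12 mm flange at either end, 90 mm long over all, 66 mm of bare bar between the flanges; it lies on its flanges, any of their four sides down, bar 20 mm above what it lies on. Absent winders read None
- winder2_mid (a point): centre of an orange moulded line winder (80 g): a round bar 22 mm thick along this point's x with a square 40 x 40 x 12 mm flange at either end, 90 mm long over all, 66 mm of bare bar between the flanges; it lies on its flanges, any of their four sides down, bar 20 mm above what it lies on. Absent winders read None
- winder3_mid (a point): centre of an orange moulded line winder (80 g): a round bar 22 mm thick along this point's x with a square 40 x 40 x 12 mm flange at either end, 90 mm long over all, 66 mm of bare bar between the flanges; it lies on its flanges, any of their four sides down, bar 20 mm above what it lies on. Absent winders read None
- winder4_mid (a point): centre of an orange moulded line winder (80 g): a round bar 22 mm thick along this point's x with a square 40 x 40 x 12 mm flange at either end, 90 mm long over all, 66 mm of bare bar between the flanges; it lies on its flanges, any of their four sides down, bar 20 mm above what it lies on. Absent winders read None
- winder5_mid (a point): centre of an orange moulded line winder (80 g): a round bar 22 mm thick along this point's x with a square 40 x 40 x 12 mm flange at either end, 90 mm long over all, 66 mm of bare bar between the flanges; it lies on its flanges, any of their four sides down, bar 20 mm above what it lies on. Absent winders read None
- winder6_mid (a point): centre of an orange moulded line winder (80 g): a round bar 22 mm thick along this point's x with a square 40 x 40 x 12 mm flange at either end, 90 mm long over all, 66 mm of bare bar between the flanges; it lies on its flanges, any of their four sides down, bar 20 mm above what it lies on. Absent winders read None
Mind the look-alikes: they are no part of the job. What is shaped like the part that bears winder2_mid but black or pink is not meant. What is shaped like the part that bears winder6_mid but yellow is not meant.

How it is judged (in metres and radians):
On the way, in this order (a step that is already met when the one before it is completed fails the run):
1. the knob's pointer is at the red stop mark (distance between pointer and stop_mark below 0.0065 m), for 0.2 s.
2. all winders are in the tote, the knob still at stop (distance between pointer and stop_mark below 0.0065 m and x of winder1_mid in the frame of tote_in between -0.14 and 0.14 m and y of winder1_mid in the frame of tote_in between -0.11 and 0.11 m and z of winder1_mid in the frame of tote_in between 0 and 0.08 m and x of winder2_mid in the frame of tote_in between -0.14 and 0.14 m and y of winder2_mid in the frame of tote_in between -0.11 and 0.11 m and z of winder2_mid in the frame of tote_in between 0 and 0.08 m and x of winder3_mid in the frame of tote_in between -0.14 and 0.14 m and y of winder3_mid in the frame of tote_in between -0.11 and 0.11 m and z of winder3_mid in the frame of tote_in between 0 and 0.08 m and x of winder4_mid in the frame of tote_in between -0.14 and 0.14 m and y of winder4_mid in the frame of tote_in between -0.11 and 0.11 m and z of winder4_mid in the frame of tote_in between 0 and 0.08 m and x of winder5_mid in the frame of tote_in between -0.14 and 0.14 m and y of winder5_mid in the frame of tote_in between -0.11 and 0.11 m and z of winder5_mid in the frame of tote_in between 0 and 0.08 m and x of winder6_mid in the frame of tote_in between -0.14 and 0.14 m and y of winder6_mid in the frame of tote_in between -0.11 and 0.11 m and z of winder6_mid in the frame of tote_in between 0 and 0.08 m), for 0.2 s.
3. the counter-reset button is pressed, winders in the tote and the knob still at stop (all of step 2 and value of joint counter above 0.004 m), for 0.05 s.
4. the knob's pointer is at the green mark (distance between pointer and green_mark below 0.0065 m and x of winder1_mid in the frame of tote_in between -0.14 and 0.14 m and y of winder1_mid in the frame of tote_in between -0.11 and 0.11 m and z of winder1_mid in the frame of tote_in between 0 and 0.08 m and x of winder2_mid in the frame of tote_in between -0.14 and 0.14 m and y of winder2_mid in the frame of tote_in between -0.11 and 0.11 m and z of winder2_mid in the frame of tote_in between 0 and 0.08 m and x of winder3_mid in the frame of tote_in between -0.14 and 0.14 m and y of winder3_mid in the frame of tote_in between -0.11 and 0.11 m and z of winder3_mid in the frame of tote_in between 0 and 0.08 m and x of winder4_mid in the frame of tote_in between -0.14 and 0.14 m and y of winder4_mid in the frame of tote_in between -0.11 and 0.11 m and z of winder4_mid in the frame of tote_in between 0 and 0.08 m and x of winder5_mid in the frame of tote_in between -0.14 and 0.14 m and y of winder5_mid in the frame of tote_in between -0.11 and 0.11 m and z of winder5_mid in the frame of tote_in between 0 and 0.08 m and x of winder6_mid in the frame of tote_in between -0.14 and 0.14 m and y of winder6_mid in the frame of tote_in between -0.11 and 0.11 m and z of winder6_mid in the frame of tote_in between 0 and 0.08 m), for 0.2 s.
At the end, for the whole second after the job is handed in: The pointer is within 10 degrees (6.5 mm) of the green mark, the button is out again, and every winder lies at rest inside the tote, its centre below the rim (all of step 4 and value of joint counter below 0.002 m and linear speed of each of winder1, winder2, winder3, winder4, winder5, winder6 below 0.05 m/s); the robot touches nothing.
It fails at once if a winder is handled while the knob is not at the red stop mark (more than 20 degrees off) (distance between pointer and stop_mark above 0.0125 m and (contact force between the fingers and winder1 above 0.5 N or contact force between the fingers and winder2 above 0.5 N or contact force between the fingers and winder3 above 0.5 N or contact force between the fingers and winder4 above 0.5 N or contact force between the fingers and winder5 above 0.5 N or contact force between the fingers and winder6 above 0.5 N)).
It fails at once if the guard is struck or pressed with more than 40 N (contact force between any of the fingers, the arm and guard above 40 N).
It fails at once if a bystander is moved more than 30 mm (distance of any of jar, tape from where it was at the start of the episode above 0.03 m).
Of winder1, winder2, winder3, winder4, winder5, winder6 only 4 to 6 are there at a start; the rules pass over those that are not, and their reading is None.
At some moment in a run one of winder1, winder2, winder3, winder4, winder5, winder6 may be knocked a few centimetres aside while the robot is not near it.
Once in a run the grip may slacken for a moment while it holds something.
It also fails if it takes over 210 s, if anything falls off the work surface, if the arm or the gripper's body presses on something with over 40 N, if the wrist force passes 120 N, or if a joint passes its speed limit or range.

## Working session

There is one attempt and no reset: what is moved stays moved. The work goes in short steps, Python scripts to look and compute and a shell command to move; the robot and the scene stay as the last step left them, time stands still between calls to the robot, and variables do not carry over. Pictures are saved under pics/ and viewed, and the job is handed in when it is done.

```bash
ls; mkdir -p pics; cat > h.py <<'E'
from station import *
import numpy as np, cv2
def px2w(p,c,r,z=None,plane=None):
    K=p["mtx"];R=np.array(p["attitude"]);e=np.array(p["eye"])
    d=np.array([(c-K[0][2])/K[0][0],-(r-K[1][2])/K[1][1],-1.0])
    if plane is not None:
        w=R@d; t=(plane-e[2])/w[2]; return e+t*w
    if z is None: z=p["z_map"][int(round(r)),int(round(c))]
    return e+R@(d*z)
def w2px(p,w):
    K=p["mtx"];R=np.array(p["attitude"]);e=np.array(p["eye"])
    q=R.T@(np.array(w)-e); q=q/-q[2]
    return K[0][0]*q[0]+K[0][2], -K[1][1]*q[1]+K[1][2]
E
python3 - <<'E'
from h import *
for n in("scene","top"):
    p=capture(n); cv2.imwrite(f"pics/{n}0.png",p["image"]); print(n,np.round(p["eye"],3),np.round(p["attitude"],3).tolist(),np.round(p["mtx"],1).tolist(), [k for k in p])
    for t in ["guard_opening","knob_grip","pointer","stop_mark","green_mark","counter_top","tray_floor","tote_in","jar","tape","winder1_mid"]:
        for m in mark_of(p,t)[:8 if 'wind' in t else 2]:
            c=m["centre"]; print(t,np.round(c,1),round(m["confidence"],2),np.round(px2w(p,*c),3))
s=sense();print(s)
E
```

```text
pics
scene [1.246 0.178 1.196] [[-0.146, -0.825, 0.546], [0.989, -0.12, 0.083], [-0.003, 0.552, 0.834]] [[468.6, 0.0, 315.2], [0.0, 468.6, 209.2], [0.0, 0.0, 1.0]] ['image', 'z_map', 'mtx', 'eye', 'attitude', 'shot']
knob_grip [381.6 173.2] 0.72 [0.319 0.248 0.031]
knob_grip [407.3 238.4] 0.58 [0.586 0.328 0.099]
pointer [415.2 246.7] 0.67 [0.586 0.356 0.06 ]
stop_mark [402.7 255.9] 0.91 [0.646 0.317 0.109]
green_mark [218.6 293.9] 0.72 [ 0.803 -0.143  0.068]
counter_top [412.2 197.3] 0.6 [0.47  0.332 0.13 ]
tray_floor [310.9 243.9] 0.84 [0.599 0.066 0.025]
tote_in [189.5 215.3] 0.61 [ 0.541 -0.315  0.001]
jar [222.  295.4] 0.68 [ 0.802 -0.136  0.059]
tape [381.5 171.8] 0.67 [0.314 0.248 0.031]
winder1_mid [294.5 209.3] 0.55 [0.493 0.001 0.032]
top [0.489 0.081 1.274] [[0.015, 0.997, -0.071], [-0.999, 0.018, 0.032], [0.033, 0.07, 0.997]] [[429.5, 0.0, 324.2], [0.0, 429.5, 195.7], [0.0, 0.0, 1.0]] ['image', 'z_map', 'mtx', 'eye', 'attitude', 'shot']
guard_opening [212.8 186.2] 0.2 [0.593 0.347 0.101]
knob_grip [222.6 189. ] 0.63 [0.586 0.32  0.102]
pointer [211.6 186.2] 0.53 [0.596 0.
[... 697 characters left out ...]
34069e-04,
       -6.84120895e+01, -1.48186978e+01]), 'joint_velocities': array([ 0.00349954, -0.04517075,  0.0453541 ,  0.0255887 , -0.03712229,
       -0.02496268]), 'effort': array([-1.22958850e-04, -3.90478206e+01,  1.87619948e+01,  4.22452077e+00,
        1.54583895e-02, -4.93056450e-05]), 'tcp_pos': array([ 0.22298118, -0.58384777,  0.24154538]), 'ee_rot': array([[-2.59917297e-05, -3.56720558e-01,  9.34211134e-01],
       [ 1.72991511e-05,  9.34211134e-01,  3.56720559e-01],
       [-1.00000000e+00,  2.54328439e-05, -1.81108005e-05]]), 'wrist_force': array([0.28343699, 0.02954523, 0.28812231]), 'moment': array([ 0.00510757, -0.06174224,  0.04898097]), 'gripper_width': 1.001098909071606}
```

View pics/top0.png

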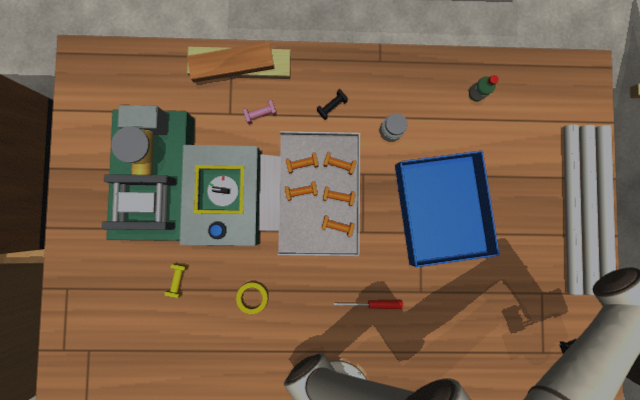

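View pics/scene0.png

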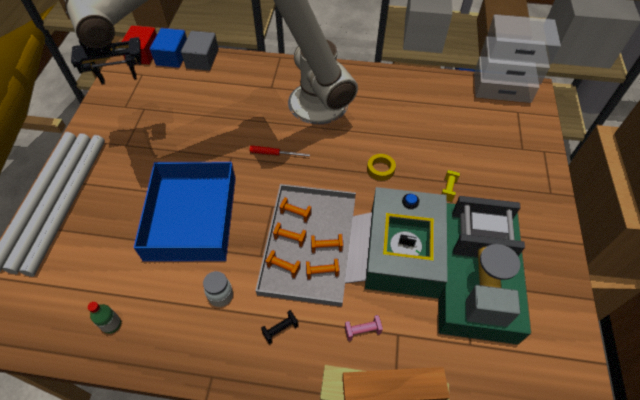

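```bash
python3 - <<'E'
import cv2,numpy as np
a=cv2.imread("pics/top0.png");b=cv2.imread("pics/scene0.png")
cv2.imwrite("pics/c1.png",cv2.resize(a[155:240,190:260],None,fx=7,fy=7,interpolation=2))
cv2.imwrite("pics/c2.png",cv2.resize(a[130:260,240:400],None,fx=5,fy=4.6,interpolation=2))
cv2.imwrite("pics/c3.png",cv2.resize(b[170:300,250:450],None,fx=4,fy=4,interpolation=2))
E
```

```text
(no output)
```

View pics/c1.png

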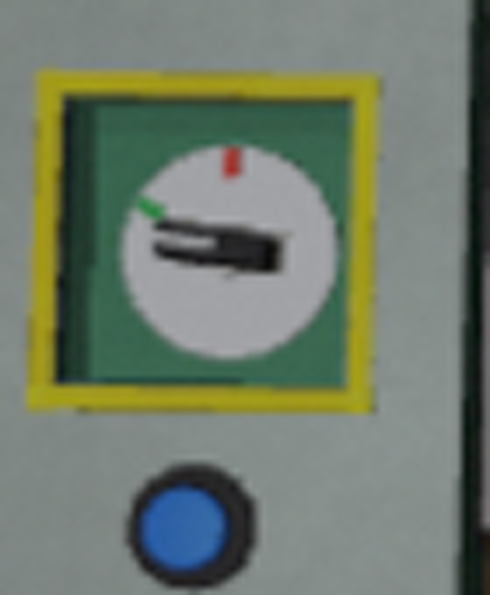

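View pics/c2.png

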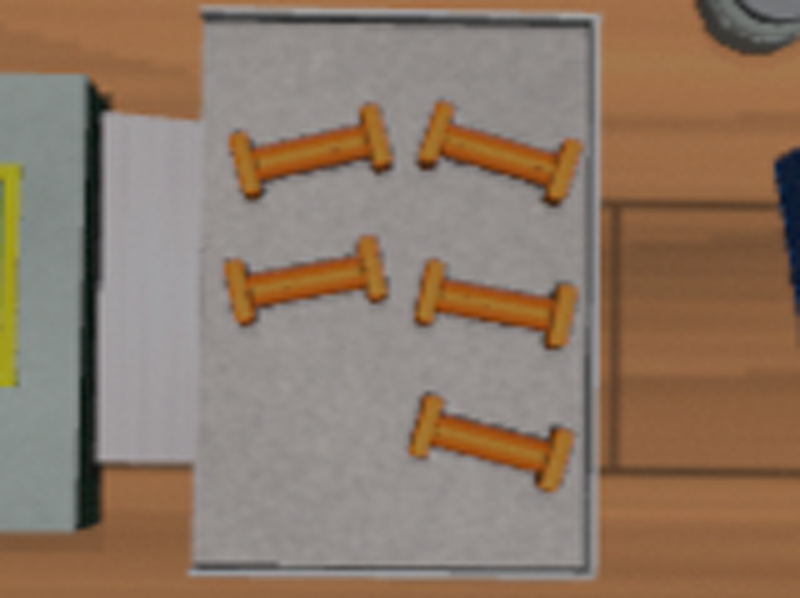

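View pics/c3.png

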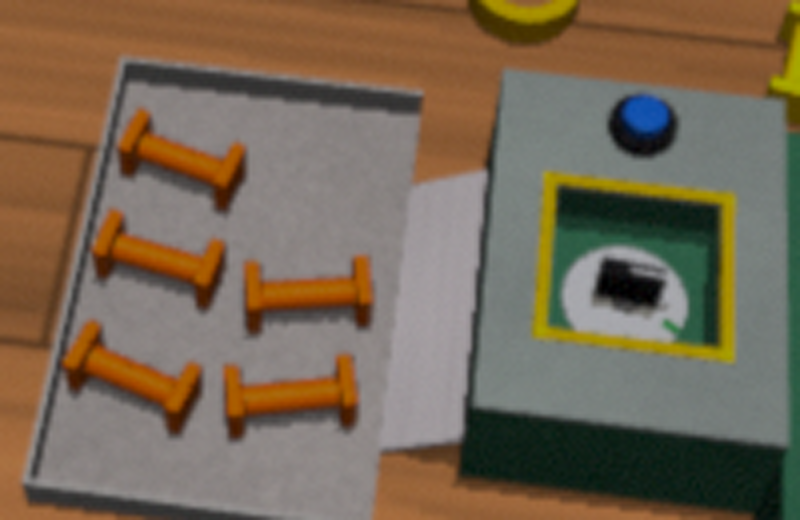

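The top picture shows the knob in its well at about (222,189), with the red mark at (224,178) and the green mark at (211,184). The blue button is at (217,230). Five orange winders lie in the tray: (302,163), (340,163), (300,191), (339,197) and (338,227). The tote is at (446,208).

Things I could mistake for a winder are the pink one (260,112), the black one (332,103), the yellow one (176,281) and the tape (252,298). All of those lie outside the tray. Next I'll measure the geometry.

```bash
cat > geo.py <<'E'
from h import *
def pts(p):
    v,u=np.mgrid[0:400,0:640]; K=p["mtx"];z=p["z_map"]
    d=np.stack([(u-K[0][2])/K[0][0],-(v-K[1][2])/K[1][1],-np.ones_like(z)],-1)*z[...,None]
    return d@np.array(p["attitude"]).T+np.array(p["eye"])
def rayplane(p,uv,z): return np.array([px2w(p,a,b,plane=z) for a,b in uv])
def winders(p,zc=0.024+0.0):
    hsv=cv2.cvtColor(p["image"],cv2.COLOR_BGR2HSV)
    m=cv2.inRange(hsv,(7,170,100),(20,255,255))
    X=pts(p); 
    m[(X[...,2]>0.12)|(X[...,2]<0.004)|(X[...,1]>0.26)|(X[...,0]<0.3)|(X[...,0]>0.8)]=0
    n,l,st,c=cv2.connectedComponentsWithStats(m)
    out=[]
    for i in range(1,n):
        if st[i,4]<60: continue
        vv,uu=np.where(l==i)
        w=rayplane(p,np.c_[uu,vv],zc+0.012)[:,:2]
        (cx,cy),(a,b),ang=cv2.minAreaRect((w*1000).astype(np.float32))
        q=w-w.mean(0);ev,V=np.linalg.eigh(q.T@q); d=V[:,1]
        out.append((st[i,4],round(cx),round(cy),round(a),round(b),round(np.degrees(np.arctan2(d[1],d[0]))%180,1),np.round(c[i])))
    return out
E
python3 - <<'E'
from geo import *
for cam in("top","scene"):
    p=capture(cam); X=pts(p); im=p["image"]; hsv=cv2.cvtColor(im,cv2.COLOR_BGR2HSV)
    print(cam)
    # yellow edging
    m=cv2.inRange(hsv,(22,150,80),(34,255,255)); m[(X[...,2]<0.09)|(X[...,2]>0.13)]=0
    vv,uu=np.where(m>0); w=rayplane(p,np.c_[uu,vv],0.11)[:,:2]*1000
    print("yellow",len(vv),cv2.minAreaRect(w.astype(np.float32)), "z",np.median(X[m>0][:,2]))
    def cen(lo,hi,z,near=None):
        m=cv2.inRange(hsv,lo,hi); 
        d=np.hypot(X[...,0]-near[0],X[...,1]-near[1]); m[d>near[2]]=0
        vv,uu=np.where(m>0); 
        return len(vv), np.round(px2w(p,uu.mean(),vv.mean(),plane=z)*1000,1)
    print("red",cen((0,150,80),(6,255,255),0.06,(0.59,0.335,0.06)))
    print("green",cen((50,170,100),(75,255,255),0.06,(0.59,0.335,0.06)))
    print("blue",cen((100,150,80),(125,255,255),0.13,(0.48,0.335,0.05)))
    print(*winders(p),sep="\n")
    if cam=="top":
        for r in range(100,250,12): print(r,(X[r,100:250:10,2]*1000).round().astype(int))
    print(w2px(p,(.59,.335,.11)))
E
```

```text
top
yellow 568 ((584.3099365234375, 329.447021484375), (129.70623779296875, 129.16452026367188), 0.3741377890110016) z 0.11031195685658868
red (5, array([619.5, 329.6,  60. ]))
green (0, array([nan, nan, nan]))
blue (118, array([474.4, 328.9, 130. ]))
(np.int32(234), 673, 109, 37, 86, np.float64(104.6), array([302., 163.]))
(np.int32(232), 674, -2, 86, 36, np.float64(72.9), array([339., 163.]))
(np.int32(241), 591, 110, 37, 87, np.float64(101.6), array([301., 191.]))
(np.int32(236), 578, 0, 87, 36, np.float64(80.1), array([339., 196.]))
(np.int32(245), 491, 2, 87, 36, np.float64(75.3), array([337., 226.]))
100 [   2   -3    1   -1   -1    3    5   -5   -3   -3   -6    5 1274    1
    2]
112 [  3  -1 177 173 175 175 156  91  86   0  -3  -2   0   0   2]
124 [ -2  -4 175 174 178 174 148  93  89  51   0  -3   0   2   3]
136 [ -2  -4 209 212 210 142  91  90  89  43  -7  -3   2  -4  -1]
148 [ -1   2 211 211 211 138  89  88  88 110 104 111 108 111 114]
160 [   2   91   89  211  152  135   90 1274   89  110  113  111  111  109
  109]
172 [ -3  87  89  90 153 136  87  93  90 110  65  62  63  
[... 541 characters left out ...]
(129.6168670654297, 130.13990783691406), 0.36076733469963074) z 0.10967576832286752
red (0, array([nan, nan, nan]))
green (0, array([nan, nan, nan]))
blue (87, array([473.6, 328.6, 130. ]))
(np.int32(204), 487, 1, 89, 37, np.float64(74.9), array([295., 208.]))
(np.int32(232), 575, 0, 89, 38, np.float64(79.8), array([289., 233.]))
(np.int32(233), 588, 109, 37, 87, np.float64(101.8), array([326., 242.]))
(np.int32(256), 671, -2, 89, 38, np.float64(72.9), array([282., 263.]))
(np.int32(259), 669, 108, 37, 88, np.float64(104.5), array([322., 268.]))
(np.float64(410.57331501039954), np.float64(238.0435069261899))<stdin>:13: RuntimeWarning: Mean of empty slice.
  ret = ret.dtype.type(ret / rcount)
```

```bash
python3 - <<'E'
from geo import *
p=capture("top"); X=pts(p); im=p["image"]; g=im.max(2)
print("frame y edge",[(c,*np.round(X[200,c]*1000).astype(int)) for c in range(158,182,2)])
A=np.array([.5835,.329])
P=rayplane(p,[(u,v) for v in range(400) for u in range(640)],0.102).reshape(400,640,3)
d=np.hypot(P[...,0]-A[0],P[...,1]-A[1])
m=(g<70)&(d<0.03); vv,uu=np.where(m); w=P[vv,uu,:2]*1000
print(len(w),w.mean(0),cv2.minAreaRect(w.astype(np.float32)))
q=w-w.mean(0);_,V=np.linalg.eigh(q.T@q);print(np.degrees(np.arctan2(V[1,1],V[0,1])))
D=rayplane(p,[(u,v) for v in range(400) for u in range(640)],0.06).reshape(400,640,3)
dd=np.hypot(D[...,0]-A[0],D[...,1]-A[1]); hsv=cv2.cvtColor(im,cv2.COLOR_BGR2HSV)
for lo,hi in(((50,100,60),(75,255,255)),((0,120,80),(8,255,255))):
    m=(cv2.inRange(hsv,lo,hi)>0)&(dd>.028)&(dd<.040); 
    for v,u in zip(*np.where(m)): print(u,v,hsv[v,u],np.round(D[v,u]*1000)[:2],round(np.degrees(np.arctan2(D[v,u,1]-A[1],D[v,u,0]-A[0]))))
E
```

```text
frame y edge [(158, np.int64(549), np.int64(472), np.int64(159)), (160, np.int64(550), np.int64(470), np.int64(151)), (162, np.int64(552), np.int64(476), np.int64(119)), (164, np.int64(552), np.int64(472), np.int64(115)), (166, np.int64(552), np.int64(468), np.int64(110)), (168, np.int64(554), np.int64(471), np.int64(86)), (170, np.int64(554), np.int64(466), np.int64(85)), (172, np.int64(554), np.int64(458), np.int64(92)), (174, np.int64(554), np.int64(452), np.int64(93)), (176, np.int64(554), np.int64(448), np.int64(90)), (178, np.int64(554), np.int64(444), np.int64(85)), (180, np.int64(554), np.int64(436), np.int64(92))]
68 [582.21211027 321.26622975] ((582.676025390625, 325.7945861816406), (47.417301177978516, 13.849230766296387), 83.85087585449219)
82.80177603707449
211 184 [ 68 135 136] [602. 361.] 60
211 185 [ 68 145 130] [600. 361.] 63
212 185 [ 68 154 131] [600. 359.] 61
222 177 [  1 144 161] [623. 331.] 3
223 177 [  2 167 153] [623. 329.] -1
222 178 [  1 152 161] [620. 331.] 4
223 178 [  2 166 154] [620. 328.] -1
222 179 [  2 154 162] [617. 331.] 4
223 179 [  2 161 155] [617. 328.] -1
```

```bash
python3 -m creep '[[0.4,18,45,0,0.13],[0.4,36,90,0,0.26],[0.4,54,135,0,0.4],[0.4,72,180,0,0.53],[0.4,90,225,0,0.66],[0.4,108,270,0,0.8],[0.4,126,315,0,0.93],[0.4,144,360,0,1.1]]'; python3 -m creep '[[0.4,18,45,0,0],[0.4,36,90,0,0],[0.4,54,135,0,0],[0.4,72,180,0,0],[0.4,90,225,0,0],[0.4,108,270,0,0],[0.4,126,315,0,0],[0.4,144,360,0,0]]'
```

```text
time_s: 2.15
tcp_pos: [0.3674, -0.2221, 0.242]
ee_rot: [[0.001, -0.993, 0.12], [-0.0, 0.12, 0.993], [-1.0, -0.001, -0.0]]
wrist_force: [1.0, 0.1, 1.2]
gripper_width: 0.419
time_s: 2.95
tcp_pos: [0.5118, 0.14, 0.2424]
ee_rot: [[0.002, -0.993, 0.119], [-0.0, 0.119, 0.993], [-1.0, -0.002, 0.0]]
wrist_force: [0.5, 0.6, 0.6]
gripper_width: 0.4
```

```bash
python3 -m creep '[[0.4,18,47,0,0],[0.4,36,94,0,0],[0.4,54,141,0,0],[0.4,72,189,0,0],[0.4,72,189,-20,0],[0.4,72,189,-50,0],[0.4,72,189,-80,0],[0.4,72,189,-80,0]]'; python3 - <<'E'
from geo import *
for c in("top","scene"):
    p=capture(c);u,v=map(int,w2px(p,(.5835,.329,.11)))
    cv2.imwrite(f"pics/k1{c}.png",cv2.resize(p["image"][v-50:v+50,u-60:u+60],None,fx=6,fy=6,interpolation=2))
print(sense()["tcp_pos"])
E
```

```text
time_s: 3.75
tcp_pos: [0.5812, 0.3275, 0.1571]
ee_rot: [[-0.007, -0.993, 0.12], [-0.006, 0.12, 0.993], [-1.0, 0.006, -0.007]]
wrist_force: [-0.6, -0.7, -0.0]
gripper_width: 0.395
[0.58414855 0.32900361 0.16269472]
```

View pics/k1scene.png

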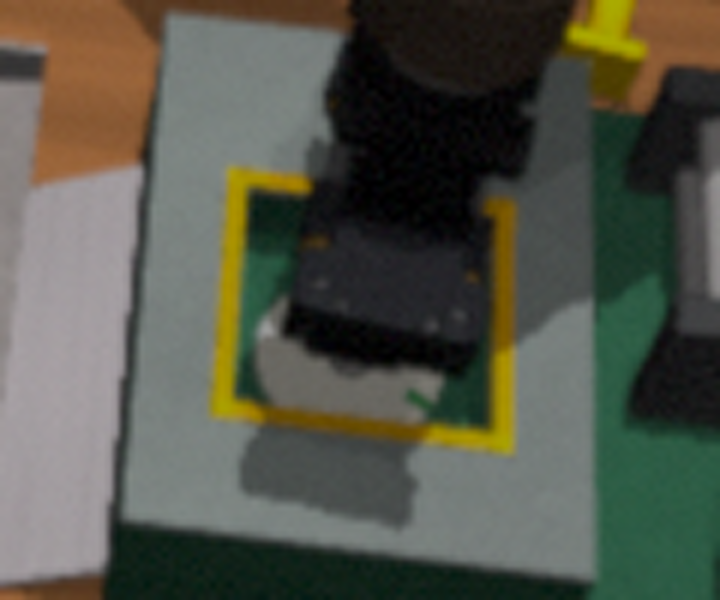

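```bash
python3 -m creep '[[0.4,-1,0,-12,0],[0.4,-1,0,-24,0],[0.4,-1,0,-36,0],[0.4,-1,0,-46,0],[0.4,-1,0,-56,0],[0.4,-1,0,-65,0],[0.4,-1,0,-73,0],[0.4,-1,0,-73,0]]'
```

```text
time_s: 4.65
tcp_pos: [0.5825, 0.3285, 0.088]
ee_rot: [[0.0, -0.993, 0.119], [-0.003, 0.119, 0.993], [-1.0, -0.0, -0.003]]
wrist_force: [-0.1, 0.2, -0.7]
gripper_width: 0.401
```

```bash
python3 -m creep '[[0.3,1,0,0,0],[0.22,1,0,0,0],[0.18,1,0,0,0],[0.18,1,0,0,0],[0.18,1,0,0,0],[0.18,1,0,0,-0.1],[0.18,1,0,0,-0.2],[0.18,1,0,0,-0.2]]'
```

```text
time_s: 5.45
tcp_pos: [0.5835, 0.3287, 0.0893]
ee_rot: [[0.0, -0.949, 0.315], [-0.002, 0.315, 0.949], [-1.0, -0.001, -0.002]]
wrist_force: [-2.5, 0.5, 5.5]
gripper_width: 0.184
```

```bash
python3 -m creep '[[0.18,0,0,0,-0.13],[0.18,0,0,0,-0.26],[0.18,0,0,0,-0.39],[0.18,0,0,0,-0.52],[0.18,0,0,0,-0.65],[0.18,0,0,0,-0.78],[0.18,0,0,0,-0.9],[0.18,0,0,0,-0.9]]'
```

```text
time_s: 6.25
tcp_pos: [0.5825, 0.3289, 0.0895]
ee_rot: [[-0.003, -0.342, 0.94], [-0.002, 0.94, 0.342], [-1.0, -0.0, -0.003]]
wrist_force: [-3.6, 1.7, 2.6]
gripper_width: 0.185
```

```bash
python3 -m creep '[[0.18,1,0,0,-0.12],[0.18,1,0,0,-0.24],[0.18,1,0,0,-0.34],[0.18,1,0,0,-0.34],[0.1,1,0,0,-0.34],[0.05,1,0,0,-0.34],[0.05,1,0,0,-0.34],[0.05,1,0,0,-0.34]]'
```

```text
time_s: 7.05
tcp_pos: [0.5839, 0.3293, 0.0895]
ee_rot: [[-0.002, -0.01, 1.0], [0.0, 1.0, 0.01], [-1.0, 0.0, -0.002]]
wrist_force: [-1.4, 2.4, 0.7]
gripper_width: 0.158
```

```bash
python3 -m creep '[[0.35,0,0,0,0],[0.4,0,0,0,0],[0.4,0,0,20,0],[0.4,0,0,50,0],[0.4,0,0,90,0],[0.4,-5,-30,140,0],[0.5,-5,-80,140,0],[0.6,-5,-130,140,0]]'; python3 - <<'E'
from geo import *
for c in("top","scene"):
    p=capture(c);u,v=map(int,w2px(p,(.5835,.329,.11)))
    cv2.imwrite(f"pics/k2{c}.png",cv2.resize(p["image"][v-50:v+50,u-60:u+60],None,fx=6,fy=6,interpolation=2))
    print(*winders(p),sep="\n")
    for t in("pointer","stop_mark","tote_in","green_mark"):
        for m in mark_of(p,t)[:2]: print(t,np.round(m["centre"],1),m["confidence"],np.round(px2w(p,*m["centre"],plane=.005 if 'tote' in t else .06),3))
print(sense()["tcp_pos"])
E
```

```text
time_s: 7.85
tcp_pos: [0.5794, 0.2034, 0.232]
ee_rot: [[0.002, -0.012, 1.0], [0.002, 1.0, 0.012], [-1.0, 0.002, 0.002]]
wrist_force: [0.9, -0.7, -0.2]
gripper_width: 0.504
(np.int32(207), 673, 109, 37, 86, np.float64(100.6), array([303., 162.]))
(np.int32(230), 674, -2, 86, 35, np.float64(73.1), array([339., 163.]))
(np.int32(129), 598, 90, 35, 49, np.float64(102.5), array([308., 189.]))
(np.int32(236), 578, 0, 87, 36, np.float64(79.9), array([339., 196.]))
(np.int32(244), 491, 2, 87, 36, np.float64(75.3), array([337., 226.]))
tote_in [341.  164.2] 0.71 [ 0.674 -0.008  0.005]
tote_in [441.1 211.1] 0.63 [ 0.539 -0.309  0.005]
(np.int32(209), 487, 1, 89, 38, np.float64(75.0), array([295., 208.]))
(np.int32(232), 575, 0, 89, 38, np.float64(80.0), array([289., 233.]))
(np.int32(224), 588, 109, 36, 88, np.float64(101.5), array([326., 242.]))
(np.int32(262), 671, -2, 91, 38, np.float64(73.5), array([282., 263.]))
(np.int32(262), 669, 108, 37, 89, np.float64(104.6), array([323., 268.]))
pointer [291.5 234.1] 0.53 [0.595 0.011 0.06 ]
pointer [401.5 254. ] 0.41 [0.614 0.319 0.06 ]
stop_mark [400.7 255.9] 0.59 [0.62  0.318 0.06 ]
tote_in [189.8 218.1] 0.91 [ 0.553 -0.31   0.005]
green_mark [413.7 196.9] 0.54 [0.417 0.347 0.06 ]
[0.57887688 0.20507248 0.22899188]
```

View pics/k2scene.png

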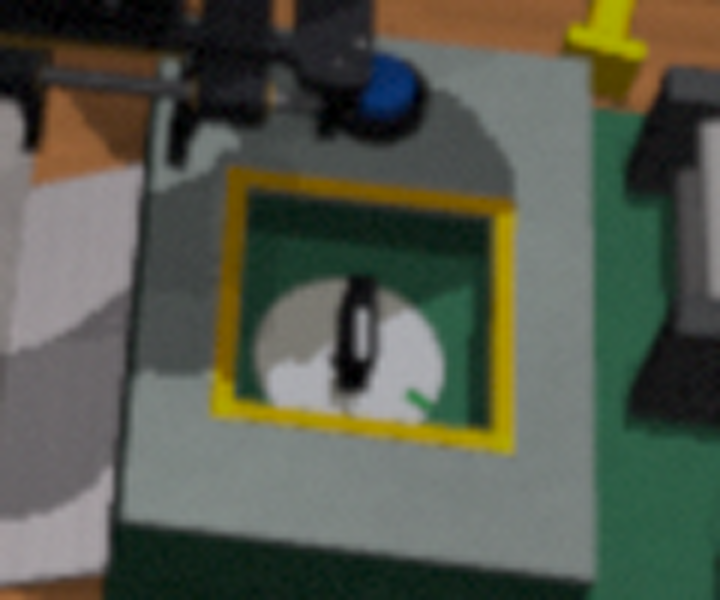

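View pics/k2top.png

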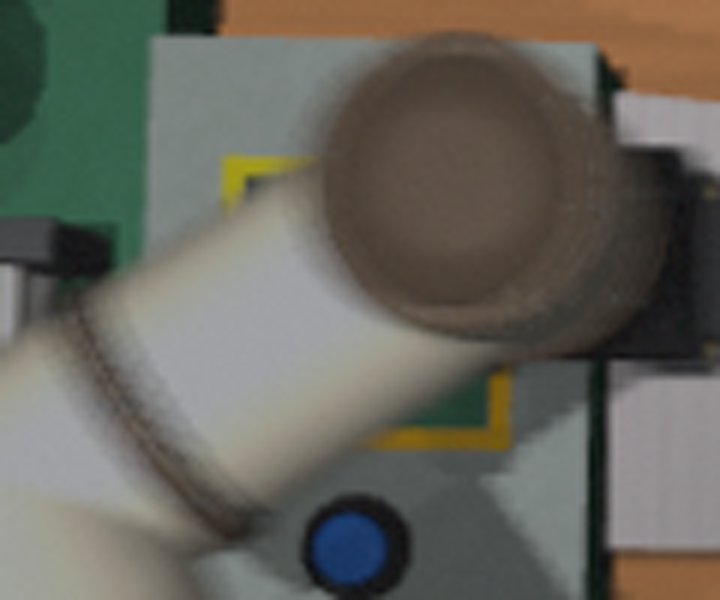

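```bash
python3 - <<'E'
from geo import *
for cam in("top","scene"):
    p=capture(cam); X=pts(p); hsv=cv2.cvtColor(p["image"],cv2.COLOR_BGR2HSV)
    m=cv2.inRange(hsv,(100,120,40),(125,255,255)); m[(X[...,1]>-0.1)|(X[...,2]>.12)|(X[...,0]<.3)|(X[...,1]<-.6)]=0
    f=m.copy(); f[X[...,2]>0.02]=0
    r=m.copy(); r[X[...,2]<0.065]=0
    for k,mm,z in(("floor",f,.005),("rim",r,.08)):
        vv,uu=np.where(mm>0); print(cam,k,len(vv),cv2.minAreaRect((X[vv,uu,:2]*1000).astype(np.float32)))
E
```

```text
top floor 7246 ((546.7227783203125, -309.14971923828125), (292.0852966308594, 239.11070251464844), 8.668728828430176)
top rim 898 ((545.9459228515625, -309.46759033203125), (298.2955322265625, 240.2770233154297), 8.589484214782715)
scene floor 5381 ((547.8563232421875, -325.02410888671875), (304.4938659667969, 273.8098449707031), 8.846820831298828)
scene rim 1062 ((544.104248046875, -308.38043212890625), (306.1812744140625, 241.65736389160156), 8.496949195861816)
```

```bash
python3 -m creep '[[0.57,2,-20,0,0.14],[0.57,4,-40,0,0.28],[0.57,6,-60,0,0.42],[0.57,8,-80,-10,0.56],[0.57,10,-95,-30,0.7],[0.57,10,-95,-50,0.84],[0.57,10,-95,-70,0.98],[0.57,10,-95,-90,1.12]]'; python3 -m creep '[[0.57,0,0,0,0.14],[0.57,0,0,0,0.28],[0.57,0,0,0,0.42],[0.57,0,0,0,0.56],[0.57,0,0,0,0.64],[0.57,0,0,0,0.64],[0.57,0,0,0,0.64],[0.57,0,0,0,0.64]]'
```

```text
time_s: 9.25
tcp_pos: [0.589, 0.11, 0.1383]
ee_rot: [[-0.001, -0.907, 0.42], [-0.003, 0.42, 0.907], [-1.0, -0.0, -0.003]]
wrist_force: [0.1, 0.2, -0.7]
gripper_width: 0.568
time_s: 10.05
tcp_pos: [0.589, 0.1103, 0.1383]
ee_rot: [[0.001, -0.979, -0.204], [-0.003, -0.204, 0.979], [-1.0, -0.0, -0.003]]
wrist_force: [-0.6, -0.1, -0.0]
gripper_width: 0.57
```

```bash
python3 -m creep '[[0.57,1,-1,-30,0],[0.57,1,-1,-60,0],[0.57,1,-1,-85,0],[0.57,1,-1,-108,0],[0.57,1,-1,-108,0],[0.2,1,-1,-108,0],[0.1,1,-1,-108,0],[0.1,1,-1,-108,0]]'; python3 -m creep '[[0.1,0,0,0,0],[0.1,0,0,10,0],[0.1,0,0,40,0],[0.1,0,0,80,0],[0.1,0,0,125,0],[0.1,0,-30,130,0],[0.1,0,-75,130,0],[0.1,0,-120,130,0]]'
```

```text
time_s: 10.85
tcp_pos: [0.5909, 0.1097, 0.0318]
ee_rot: [[0.003, -0.979, -0.204], [-0.002, -0.204, 0.979], [-1.0, -0.003, -0.002]]
wrist_force: [-0.7, -1.0, -0.2]
gripper_width: 0.375
time_s: 11.65
tcp_pos: [0.591, -0.011, 0.1637]
ee_rot: [[0.006, -0.979, -0.206], [-0.001, -0.206, 0.979], [-1.0, -0.006, -0.002]]
wrist_force: [0.8, 0.1, -0.5]
gripper_width: 0.242
```

```bash
python3 -m creep '[[0.1,-16,-46,0,-0.01],[0.1,-32,-92,0,-0.02],[0.1,-48,-138,0,-0.03],[0.1,-63,-184,0,-0.04],[0.1,-79,-230,0,-0.05],[0.1,-95,-276,0,-0.05],[0.1,-110,-322,0,-0.05],[0.1,-126,-366,0,-0.05]]'; python3 -m creep '[[0.1,0,0,-20,0],[0.1,0,0,-60,0],[0.1,0,0,-95,0],[0.1,0,0,-121,0],[0.1,0,0,-121,0],[0.3,0,0,-121,0],[0.5,0,0,-121,0],[0.5,0,0,-121,0]]'; python3 -m creep '[[0.5,0,0,20,0],[0.5,0,0,65,0],[0.57,0,10,110,0],[0.57,2,50,120,0],[0.57,4,95,120,0],[0.57,8,145,120,0],[0.57,12,195,120,0],[0.57,16,240,120,0]]'
```

```text
time_s: 12.45
tcp_pos: [0.4641, -0.3788, 0.1649]
ee_rot: [[0.007, -0.988, -0.157], [-0.002, -0.157, 0.988], [-1.0, -0.007, -0.003]]
wrist_force: [0.9, 0.4, 0.5]
gripper_width: 0.243
time_s: 13.25
tcp_pos: [0.4655, -0.3794, 0.0462]
ee_rot: [[0.011, -0.988, -0.157], [-0.004, -0.157, 0.988], [-1.0, -0.01, -0.005]]
wrist_force: [-0.5, 0.1, 0.2]
gripper_width: 0.4
time_s: 14.05
tcp_pos: [0.4817, -0.1375, 0.168]
ee_rot: [[0.015, -0.987, -0.157], [-0.004, -0.157, 0.988], [-1.0, -0.014, -0.006]]
wrist_force: [1.3, -0.1, -0.1]
gripper_width: 0.569
```

```bash
cat > look.py <<'E'
from geo import *
import sys
p=capture("top"); print(*winders(p),sep="\n"); cv2.imwrite(f"pics/{sys.argv[1]}t.png",p["image"])
p=capture("scene"); print("s",*winders(p),sep="\n"); cv2.imwrite(f"pics/{sys.argv[1]}s.png",p["image"]); print(sense()["tcp_pos"])
E
python3 look.py w1
```

```text
(np.int32(232), 673, 109, 37, 86, np.float64(104.5), array([302., 163.]))
(np.int32(231), 674, -2, 86, 35, np.float64(73.1), array([339., 163.]))
(np.int32(238), 578, 0, 87, 36, np.float64(80.0), array([339., 196.]))
(np.int32(197), 467, -383, 36, 86, np.float64(100.9), array([471., 235.]))
s
(np.int32(177), 463, -381, 34, 90, np.float64(96.5), array([173., 187.]))
(np.int32(176), 486, 1, 86, 37, np.float64(75.1), array([295., 208.]))
(np.int32(237), 574, 0, 89, 39, np.float64(78.8), array([289., 233.]))
(np.int32(260), 671, -2, 90, 38, np.float64(73.2), array([282., 263.]))
(np.int32(260), 670, 108, 37, 88, np.float64(104.3), array([322., 268.]))
[ 0.48238591 -0.13531447  0.16818227]
```

View pics/w1s.png

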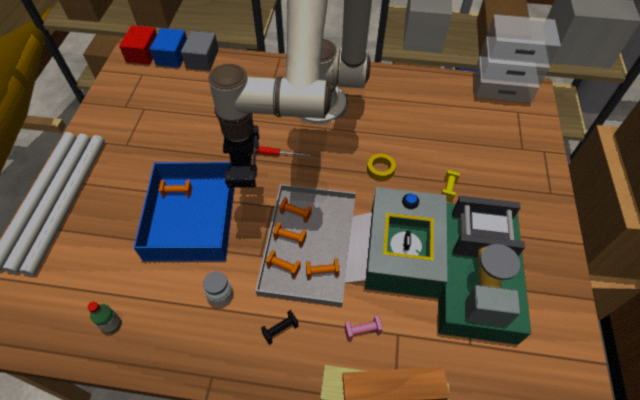

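One winder is in the tote at about (175,187). Next is the winder nearest the robot, at (295,208).

```bash
python3 -m creep '[[0.57,2,45,0,-0.14],[0.57,4,90,0,-0.28],[0.57,6,137,0,-0.42],[0.57,6,137,-40,-0.42],[0.57,6,137,-80,-0.42],[0.57,6,137,-115,-0.42],[0.57,6,137,-138,-0.42],[0.57,6,137,-138,-0.42]]'; python3 -m creep '[[0.4,0,0,0,0],[0.1,0,0,0,0],[0.1,0,0,0,0],[0.1,0,0,0,0],[0.1,0,0,30,0],[0.1,0,0,75,0],[0.1,0,0,120,0],[0.1,0,0,135,0]]'
```

```text
time_s: 14.95
tcp_pos: [0.4868, 0.0009, 0.0283]
ee_rot: [[0.007, -0.967, 0.253], [-0.011, 0.253, 0.967], [-1.0, -0.01, -0.008]]
wrist_force: [0.6, -0.1, 0.3]
gripper_width: 0.571
time_s: 15.75
tcp_pos: [0.4892, 0.0014, 0.1687]
ee_rot: [[0.017, -0.967, 0.252], [-0.008, 0.252, 0.968], [-1.0, -0.019, -0.004]]
wrist_force: [0.9, 0.4, -1.9]
gripper_width: 0.247
```

```bash
python3 -m creep '[[0.1,8,-46,0,0.05],[0.1,16,-92,0,0.1],[0.1,24,-138,0,0.15],[0.1,32,-184,0,0.2],[0.1,40,-230,0,0.25],[0.1,48,-276,0,0.3],[0.1,57,-322,0,0.35],[0.1,65,-364,0,0.4]]'; python3 -m creep '[[0.1,0,0,-20,0],[0.1,0,0,-60,0],[0.1,0,0,-95,0],[0.1,0,0,-122,0],[0.1,0,0,-122,0],[0.3,0,0,-122,0],[0.5,0,0,-122,0],[0.5,0,0,-122,0]]'; python3 -m creep '[[0.5,0,0,20,0],[0.5,0,0,65,0],[0.57,0,10,110,0],[0.57,2,50,120,0],[0.57,4,95,120,0],[0.57,8,145,120,0],[0.57,12,195,120,0],[0.57,16,240,120,0]]';python3 look.py w2
```

```text
time_s: 16.55
tcp_pos: [0.554, -0.3647, 0.1689]
ee_rot: [[0.019, -0.989, -0.146], [-0.001, -0.146, 0.989], [-1.0, -0.019, -0.004]]
wrist_force: [0.4, 0.2, -0.7]
gripper_width: 0.244
time_s: 17.35
tcp_pos: [0.5554, -0.3652, 0.0495]
ee_rot: [[0.023, -0.989, -0.146], [-0.003, -0.146, 0.989], [-1.0, -0.023, -0.006]]
wrist_force: [-0.0, -0.9, -0.0]
gripper_width: 0.401
time_s: 18.15
tcp_pos: [0.5718, -0.1232, 0.1717]
ee_rot: [[0.027, -0.989, -0.146], [-0.003, -0.147, 0.989], [-1.0, -0.027, -0.007]]
wrist_force: [0.6, -0.6, 0.4]
gripper_width: 0.572
(np.int32(233), 673, 109, 37, 86, np.float64(104.2), array([302., 163.]))
(np.int32(213), 674, -1, 86, 35, np.float64(76.2), array([338., 163.]))
(np.int32(224), 557, -365, 35, 89, np.float64(98.4), array([463., 205.]))
(np.int32(240), 467, -381, 36, 91, np.float64(98.9), array([469., 236.]))
s
(np.int32(180), 463, -381, 34, 91, np.float64(96.6), array([173., 187.]))
(np.int32(205), 552, -366, 36, 90, np.float64(97.5), array([169., 212.]))
(np.int32(194), 574, -1, 87, 36, np.float64(80.8), array([289., 233.]))
(np.int32(263), 670, -2, 90, 39, np.float64(72.5), array([282., 262.]))
(np.int32(259), 670, 108, 37, 88, np.float64(104.4), array([322., 268.]))
[ 0.57247743 -0.12058818  0.17177043]
```

```bash
python3 -m creep '[[0.57,1,40,0,-0.1],[0.57,3,80,0,-0.2],[0.57,4,121,0,-0.32],[0.57,4,121,-40,-0.32],[0.57,4,121,-80,-0.32],[0.57,4,121,-118,-0.32],[0.57,4,121,-141,-0.32],[0.57,4,121,-141,-0.32]]'; python3 -m creep '[[0.4,0,0,0,0],[0.1,0,0,0,0],[0.1,0,0,0,0],[0.1,0,0,0,0],[0.1,0,0,30,0],[0.1,0,0,75,0],[0.1,0,0,120,0],[0.1,0,0,135,0]]'
```

```text
time_s: 19.05
tcp_pos: [0.5746, -0.0005, 0.0285]
ee_rot: [[0.02, -0.986, 0.167], [-0.012, 0.167, 0.986], [-1.0, -0.022, -0.008]]
wrist_force: [-0.6, -0.3, -0.1]
gripper_width: 0.572
time_s: 19.85
tcp_pos: [0.5773, -0.0, 0.1697]
ee_rot: [[0.031, -0.986, 0.166], [-0.01, 0.166, 0.986], [-0.999, -0.032, -0.005]]
wrist_force: [1.2, 0.1, -0.5]
gripper_width: 0.243
```

```bash
python3 -m creep '[[0.1,8,-45,0,0.04],[0.1,16,-90,0,0.08],[0.1,24,-135,0,0.12],[0.1,32,-180,0,0.16],[0.1,40,-225,0,0.2],[0.1,48,-270,0,0.24],[0.1,57,-315,0,0.28],[0.1,66,-350,0,0.32]]'; python3 -m creep '[[0.1,0,0,-20,0],[0.1,0,0,-60,0],[0.1,0,0,-95,0],[0.1,0,0,-124,0],[0.1,0,0,-124,0],[0.3,0,0,-124,0],[0.5,0,0,-124,0],[0.5,0,0,-124,0]]'; python3 -m creep '[[0.5,0,0,20,0],[0.5,0,0,65,0],[0.57,0,10,110,0],[0.57,2,50,120,0],[0.57,4,95,120,0],[0.57,8,145,120,0],[0.57,12,195,120,0],[0.57,16,220,120,0]]';python3 look.py w3
```

```text
time_s: 20.65
tcp_pos: [0.643, -0.3527, 0.1701]
ee_rot: [[0.033, -0.988, -0.153], [-0.0, -0.153, 0.988], [-0.999, -0.032, -0.005]]
wrist_force: [0.2, -0.2, -0.3]
gripper_width: 0.243
time_s: 21.45
tcp_pos: [0.6445, -0.3532, 0.0491]
ee_rot: [[0.037, -0.987, -0.153], [-0.002, -0.153, 0.988], [-0.999, -0.037, -0.008]]
wrist_force: [0.1, 0.2, -0.6]
gripper_width: 0.401
time_s: 22.25
tcp_pos: [0.661, -0.1295, 0.1716]
ee_rot: [[0.041, -0.987, -0.156], [-0.001, -0.157, 0.988], [-0.999, -0.04, -0.008]]
wrist_force: [0.5, -0.8, 0.3]
gripper_width: 0.572
(np.int32(142), 670, 124, 37, 55, np.float64(100.3), array([295., 164.]))
(np.int32(224), 646, -354, 34, 91, np.float64(100.0), array([460., 175.]))
(np.int32(226), 556, -365, 35, 88, np.float64(98.6), array([463., 205.]))
(np.int32(238), 467, -381, 36, 90, np.float64(98.6), array([469., 236.]))
s
(np.int32(177), 463, -381, 34, 90, np.float64(96.7), array([173., 187.]))
(np.int32(204), 552, -366, 36, 90, np.float64(97.5), array([169., 212.]))
(np.int32(237), 642, -355, 36, 91, np.float64(97.4), array([163., 238.]))
(np.int32(218), 670, -3, 88, 37, np.float64(74.2), array([282., 263.]))
(np.int32(255), 669, 108, 37, 88, np.float64(103.9), array([323., 268.]))
[ 0.66160212 -0.12941722  0.17139783]
```

View pics/w3s.png

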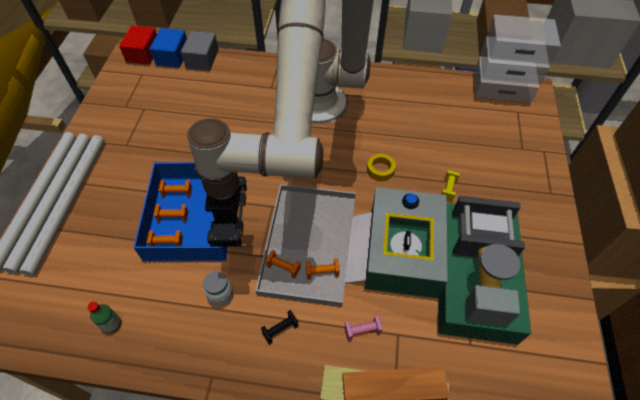

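```bash
python3 -m creep '[[0.57,4,45,0,-0.15],[0.57,8,90,0,-0.3],[0.57,10,127,0,-0.45],[0.57,10,127,-40,-0.45],[0.57,10,127,-80,-0.45],[0.57,10,127,-118,-0.45],[0.57,10,127,-141,-0.45],[0.57,10,127,-141,-0.45]]'; python3 -m creep '[[0.4,0,0,0,0],[0.1,0,0,0,0],[0.1,0,0,0,0],[0.1,0,0,0,0],[0.1,0,0,40,0],[0.1,0,0,90,0],[0.1,0,0,130,0],[0.1,0,0,130,0]]'
```

```text
time_s: 23.15
tcp_pos: [0.6694, -0.0036, 0.0274]
ee_rot: [[0.03, -0.957, 0.288], [-0.02, 0.288, 0.957], [-0.999, -0.035, -0.011]]
wrist_force: [-0.0, 0.8, -0.9]
gripper_width: 0.575
time_s: 23.95
tcp_pos: [0.6735, -0.0032, 0.1661]
ee_rot: [[0.046, -0.957, 0.287], [-0.019, 0.286, 0.958], [-0.999, -0.049, -0.005]]
wrist_force: [1.2, 0.9, 0.2]
gripper_width: 0.243
```

```bash
python3 -m creep '[[0.1,-32,-38,0,0.06],[0.1,-64,-76,0,0.12],[0.1,-96,-114,0,0.18],[0.1,-128,-152,0,0.24],[0.1,-160,-190,0,0.32],[0.1,-193,-228,0,0.38],[0.1,-225,-265,0,0.44],[0.1,-225,-265,0,0.44]]'; python3 -m creep '[[0.1,0,0,-20,0],[0.1,0,0,-60,0],[0.1,0,0,-95,0],[0.1,0,0,-118,0],[0.1,0,0,-118,0],[0.3,0,0,-118,0],[0.5,0,0,-118,0],[0.5,0,0,-118,0]]'; python3 -m creep '[[0.5,0,0,20,0],[0.5,0,0,65,0],[0.57,0,10,110,0],[0.57,25,40,120,0],[0.57,50,80,120,0],[0.57,75,120,120,0],[0.57,100,160,120,0],[0.57,100,160,120,0]]';python3 look.py w4
```

```text
time_s: 24.75
tcp_pos: [0.444, -0.2709, 0.1658]
ee_rot: [[0.047, -0.989, -0.143], [0.003, -0.143, 0.99], [-0.999, -0.047, -0.004]]
wrist_force: [-0.2, 0.6, -1.3]
gripper_width: 0.244
time_s: 25.55
tcp_pos: [0.4454, -0.2712, 0.0496]
ee_rot: [[0.051, -0.988, -0.143], [0.002, -0.143, 0.99], [-0.999, -0.051, -0.005]]
wrist_force: [0.6, 0.4, 0.8]
gripper_width: 0.404
time_s: 26.35
tcp_pos: [0.5487, -0.1073, 0.1713]
ee_rot: [[0.056, -0.987, -0.149], [0.003, -0.149, 0.989], [-0.998, -0.056, -0.006]]
wrist_force: [0.3, 0.2, -0.6]
gripper_width: 0.569
(np.int32(232), 673, 109, 37, 86, np.float64(104.6), array([302., 163.]))
(np.int32(225), 646, -354, 34, 91, np.float64(100.1), array([460., 175.]))
(np.int32(225), 556, -365, 35, 89, np.float64(98.4), array([463., 205.]))
(np.int32(238), 467, -381, 36, 91, np.float64(98.7), array([469., 236.]))
(np.int32(235), 446, -268, 35, 88, np.float64(97.7), array([430., 242.]))
s
(np.int32(179), 463, -381, 34, 90, np.float64(96.7), array([173., 187.]))
(np.int32(172), 443, -268, 34, 88, np.float64(97.4), array([211., 186.]))
(np.int32(205), 552, -366, 36, 90, np.float64(97.3), array([169., 212.]))
(np.int32(236), 642, -355, 36, 91, np.float64(97.3), array([163., 238.]))
(np.int32(260), 670, 108, 37, 88, np.float64(104.4), array([322., 268.]))
[ 0.54579134 -0.11014824  0.17054068]
```

View pics/w4s.png

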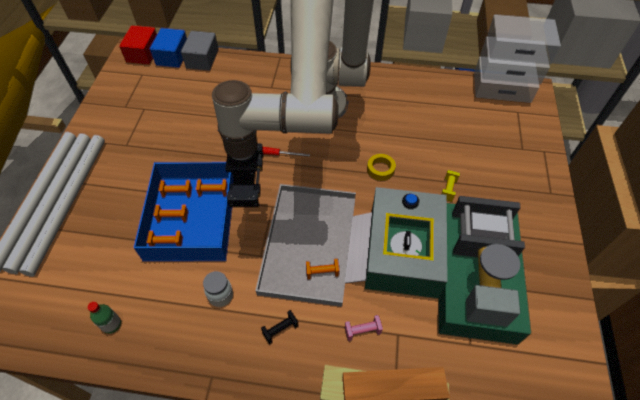

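```bash
python3 -m creep '[[0.57,21,36,0,0.02],[0.57,42,73,0,0.04],[0.57,63,110,0,0.06],[0.57,84,146,0,0.08],[0.57,105,183,0,0.1],[0.57,125,219,0,0.1],[0.57,125,219,0,0.1],[0.57,125,219,0,0.1]]'; python3 -m creep '[[0.57,0,0,-40,0],[0.57,0,0,-80,0],[0.57,0,0,-115,0],[0.57,0,0,-140,0],[0.57,0,0,-140,0],[0.3,0,0,-140,0],[0.1,0,0,-140,0],[0.1,0,0,-140,0]]'; python3 -m creep '[[0.1,0,0,0,0],[0.1,0,0,0,0],[0.1,0,0,40,0],[0.1,0,0,85,0],[0.1,0,0,130,0],[0.1,0,0,140,0],[0.1,0,0,140,0],[0.1,0,0,140,0]]'
```

```text
time_s: 27.25
tcp_pos: [0.6705, 0.1081, 0.1704]
ee_rot: [[0.051, -0.969, -0.242], [0.007, -0.242, 0.97], [-0.999, -0.051, -0.005]]
wrist_force: [-0.8, 0.2, 0.3]
gripper_width: 0.568
time_s: 28.05
tcp_pos: [0.6712, 0.108, 0.0325]
ee_rot: [[0.054, -0.969, -0.242], [0.009, -0.242, 0.97], [-0.999, -0.054, -0.005]]
wrist_force: [-0.3, -0.3, -0.1]
gripper_width: 0.382
time_s: 28.85
tcp_pos: [0.6701, 0.1079, 0.1709]
ee_rot: [[0.051, -0.969, -0.242], [0.008, -0.241, 0.97], [-0.999, -0.051, -0.004]]
wrist_force: [-0.6, -1.1, -1.3]
gripper_width: 0.239
```

```bash
python3 -m creep '[[0.1,-16,-45,0,-0.02],[0.1,-33,-90,0,-0.04],[0.1,-50,-136,0,-0.06],[0.1,-66,-181,0,-0.08],[0.1,-83,-227,0,-0.1],[0.1,-99,-272,0,-0.1],[0.1,-115,-317,0,-0.1],[0.1,-132,-363,0,-0.1]]'; python3 -m creep '[[0.1,0,0,0,0],[0.1,0,0,-60,0],[0.1,0,0,-95,0],[0.1,0,0,-125,0],[0.1,0,0,-125,0],[0.3,0,0,-125,0],[0.5,0,0,-125,0],[0.5,0,0,-125,0]]'; python3 -m creep '[[0.5,0,0,20,0],[0.5,0,0,65,0],[0.5,0,10,110,0],[0.3,-10,55,120,0],[0.1,-20,100,120,0],[0,-30,145,120,0],[0,-40,190,120,0],[0,-40,190,120,0]]';python3 look.py w5
```

```text
time_s: 29.65
tcp_pos: [0.5359, -0.2563, 0.1683]
ee_rot: [[0.047, -0.989, -0.144], [0.005, -0.144, 0.99], [-0.999, -0.047, -0.002]]
wrist_force: [0.6, 0.5, -1.6]
gripper_width: 0.242
time_s: 30.45
tcp_pos: [0.5371, -0.2564, 0.0451]
ee_rot: [[0.05, -0.988, -0.144], [0.004, -0.144, 0.99], [-0.999, -0.05, -0.003]]
wrist_force: [-0.9, -0.1, 0.1]
gripper_width: 0.408
time_s: 31.25
tcp_pos: [0.4964, -0.0624, 0.1672]
ee_rot: [[0.053, -0.987, -0.15], [0.005, -0.15, 0.989], [-0.999, -0.054, -0.003]]
wrist_force: [0.9, -0.1, 1.2]
gripper_width: 0.131
(np.int32(224), 646, -355, 34, 90, np.float64(99.9), array([460., 175.]))
(np.int32(226), 555, -365, 35, 90, np.float64(98.5), array([463., 205.]))
(np.int32(228), 537, -256, 35, 88, np.float64(98.7), array([426., 211.]))
(np.int32(238), 467, -381, 36, 90, np.float64(98.5), array([469., 236.]))
(np.int32(235), 446, -268, 35, 88, np.float64(97.6), array([430., 242.]))
s
(np.int32(179), 463, -381, 34, 91, np.float64(96.2), array([173., 187.]))
(np.int32(171), 443, -268, 34, 88, np.float64(97.5), array([211., 186.]))
(np.int32(205), 552, -366, 36, 90, np.float64(97.5), array([169., 212.]))
(np.int32(181), 534, -257, 36, 87, np.float64(97.8), array([207., 211.]))
(np.int32(234), 642, -355, 36, 90, np.float64(97.6), array([163., 238.]))
[ 0.49748821 -0.06526311  0.16687839]
```

View pics/w5s.png

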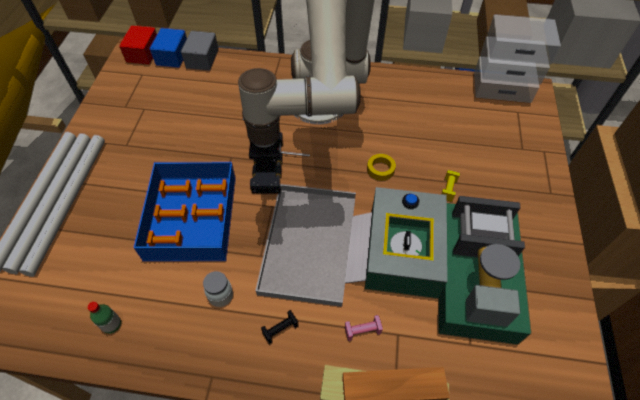

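View pics/w5t.png

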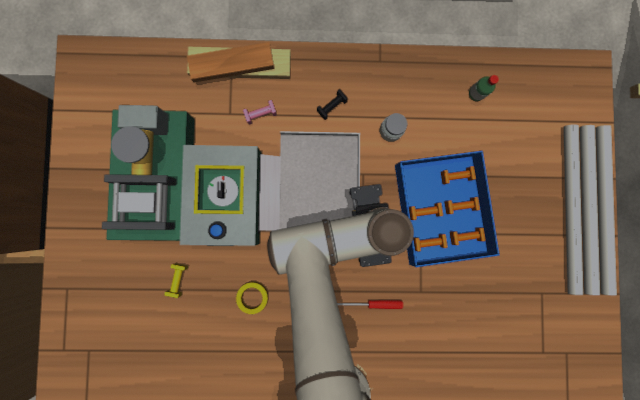

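All five winders are in the tote, the tray is empty and the pointer is at red. The jar and tape haven't moved. Next is the counter button.

```bash
python3 -m creep '[[0,-3,48,10,0],[0,-6,96,25,0],[0,-9,144,25,0],[0,-12,192,25,0],[0,-15,240,25,0],[0,-18,288,25,0],[0,-21,336,25,0],[0,-24,370,25,0]]'; python3 -m creep '[[0,0,20,0,0],[0,0,24,0,0],[0,0,24,-10,0],[0,0,24,-20,0],[0,0,24,-25,0],[0,0,24,-30,0],[0,0,24,-34,0],[0,0,24,-34,0]]';python3 -c "
from station import *
s=sense();print(s['tcp_pos'],s['wrist_force'])"
```

```text
time_s: 32.15
tcp_pos: [0.4745, 0.3067, 0.1926]
ee_rot: [[0.055, -0.988, -0.146], [0.006, -0.146, 0.989], [-0.998, -0.055, -0.002]]
wrist_force: [0.1, -0.9, 0.2]
gripper_width: 0.004
time_s: 32.95
tcp_pos: [0.4744, 0.3302, 0.158]
ee_rot: [[0.054, -0.988, -0.146], [0.005, -0.146, 0.989], [-0.999, -0.054, -0.003]]
wrist_force: [-0.2, 0.4, 0.2]
gripper_width: 0.002
[0.47436809 0.330161   0.15801167] [-0.1752083   0.43048969  0.18706182]
```

Next I'll lower slowly onto the button while watching the force.

```bash
python3 -m creep '[[0,0,0,-2,0],[0,0,0,-4,0],[0,0,0,-6,0],[0,0,0,-8,0],[0,0,0,-10,0],[0,0,0,-11,0],[0,0,0,-11,0],[0,0,0,-11,0]]'; python3 -m creep '[[0,0,0,-1,0],[0,0,0,-2,0],[0,0,0,-2,0],[0,0,0,-2,0],[0,0,0,-2,0],[0,0,0,-2,0],[0,0,0,-2,0],[0,0,0,-2,0]]'
```

```text
time_s: 33.75
tcp_pos: [0.4744, 0.3303, 0.1474]
ee_rot: [[0.055, -0.988, -0.146], [0.005, -0.146, 0.989], [-0.998, -0.055, -0.003]]
wrist_force: [-0.9, -0.1, 3.1]
gripper_width: 0.006
time_s: 34.55
tcp_pos: [0.4745, 0.3303, 0.1456]
ee_rot: [[0.055, -0.988, -0.146], [0.005, -0.146, 0.989], [-0.998, -0.055, -0.003]]
wrist_force: [-2.3, 0.3, 6.0]
gripper_width: 0.003
```

```bash
python3 -m creep '[[0,0,0,-1,0],[0,0,0,-2,0],[0,0,0,-2,0],[0,0,0,-2,0],[0,0,0,-2,0],[0,0,0,-2,0],[0,0,0,-2,0],[0,0,0,-2,0]]'; python3 -m creep '[[0,0,0,10,0],[0,0,0,20,0],[0.1,0,0,40,0],[0.2,20,0,60,0],[0.3,40,0,60,-0.1],[0.4,70,0,60,-0.22],[0.4,109,0,60,-0.35],[0.4,109,0,60,-0.5]]'
```

```text
time_s: 35.35
tcp_pos: [0.4745, 0.3303, 0.1454]
ee_rot: [[0.056, -0.988, -0.147], [0.006, -0.147, 0.989], [-0.998, -0.056, -0.003]]
wrist_force: [-5.2, -1.7, 12.5]
gripper_width: 0.007
time_s: 36.15
tcp_pos: [0.5868, 0.3299, 0.204]
ee_rot: [[0.052, -0.934, 0.354], [-0.023, 0.353, 0.935], [-0.998, -0.056, -0.003]]
wrist_force: [-0.8, -0.5, -0.9]
gripper_width: 0.38
```

```bash
python3 -m creep '[[0.4,-3,-1,0,-0.14],[0.4,-3,-1,0,-0.28],[0.4,-3,-1,0,-0.42],[0.4,-3,-1,0,-0.56],[0.4,-3,-1,0,-0.7],[0.4,-3,-1,0,-0.84],[0.4,-3,-1,0,-0.98],[0.4,-3,-1,0,-1.12]]'; python3 -m creep '[[0.4,0,0,0,-0.1],[0.4,0,0,-15,-0.1],[0.4,0,0,-30,-0.1],[0.4,0,0,-40,-0.1],[0.4,0,0,-40,-0.1],[0.4,0,0,-40,-0.1],[0.4,0,0,-40,-0.1],[0.4,0,0,-40,-0.1]]'
python3 - <<'E'
from geo import *
p=capture("scene");u,v=map(int,w2px(p,(.5835,.329,.11)))
cv2.imwrite(f"pics/k3.png",cv2.resize(p["image"][v-50:v+50,u-60:u+60],None,fx=6,fy=6,interpolation=2))
print(sense()["tcp_pos"],*winders(p),sep="\n")
E
```

```text
time_s: 36.95
tcp_pos: [0.5837, 0.3288, 0.2035]
ee_rot: [[0.001, -0.083, 0.997], [-0.057, 0.995, 0.083], [-0.998, -0.057, -0.004]]
wrist_force: [-0.1, 0.1, 0.2]
gripper_width: 0.401
time_s: 37.75
tcp_pos: [0.584, 0.3291, 0.1643]
ee_rot: [[-0.004, 0.016, 1.0], [-0.056, 0.998, -0.016], [-0.998, -0.056, -0.003]]
wrist_force: [-0.2, 0.1, 0.3]
gripper_width: 0.4
[0.58396285 0.32907153 0.16422929]
(np.int32(177), 463, -381, 34, 91, np.float64(95.9), array([173., 187.]))
(np.int32(172), 443, -268, 34, 88, np.float64(97.4), array([211., 186.]))
(np.int32(206), 552, -366, 36, 90, np.float64(97.1), array([169., 212.]))
(np.int32(180), 534, -257, 36, 87, np.float64(97.6), array([207., 211.]))
(np.int32(241), 642, -355, 36, 91, np.float64(97.1), array([163., 238.]))
```

View pics/k3.png

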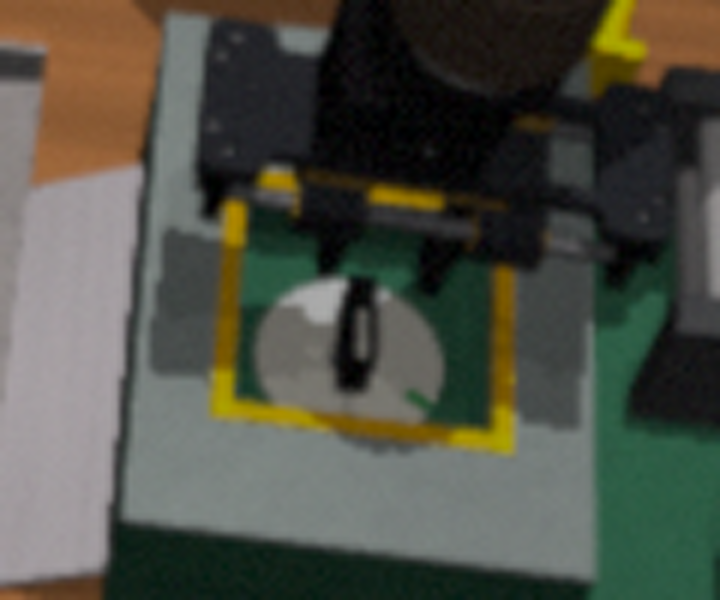

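```bash
python3 - <<'E'
from geo import *
for cam in("scene","top"):
    p=capture(cam); hsv=cv2.cvtColor(p["image"],cv2.COLOR_BGR2HSV)
    D=rayplane(p,[(u,v) for v in range(400) for u in range(640)],0.0605).reshape(400,640,3)
    A=np.array([.5835,.329]);dd=np.hypot(D[...,0]-A[0],D[...,1]-A[1])
    m=(cv2.inRange(hsv,(50,120,50),(80,255,255))>0)&(dd>.024)&(dd<.044)
    for v,u in zip(*np.where(m)): print(cam,u,v,hsv[v,u],np.round(D[v,u]*1000)[:2],round(np.degrees(np.arctan2(D[v,u,1]-A[1],D[v,u,0]-A[0]))),round(dd[v,u]*1000)) if abs(D[v,u,0]-.6)<.012 else 0
E
python3 -m creep '[[0.4,0,1,-12,0],[0.4,0,1,-24,0],[0.4,0,1,-36,0],[0.4,0,1,-46,0],[0.4,0,1,-56,0],[0.4,0,1,-66,0],[0.4,0,1,-75,0],[0.4,0,1,-75,0]]'
```

```text
scene 417 251 [ 68 135  83] [599. 361.] 65 35
time_s: 38.7
tcp_pos: [0.5831, 0.3293, 0.0871]
ee_rot: [[-0.007, 0.017, 1.0], [-0.058, 0.998, -0.017], [-0.998, -0.058, -0.006]]
wrist_force: [0.0, -0.5, 0.8]
gripper_width: 0.402
```

```bash
python3 -m creep '[[0.3,0,0,0,0],[0.22,0,0,0,0],[0.18,0,0,0,0],[0.18,0,0,0,0],[0.18,0,0,0,0],[0.18,0,0,0,0.1],[0.18,0,0,0,0.2],[0.18,0,0,0,0.2]]';python3 -m creep '[[0.18,0,0,0,0.12],[0.18,0,0,0,0.24],[0.18,0,0,0,0.36],[0.18,0,0,0,0.48],[0.18,0,0,0,0.6],[0.18,0,0,0,0.72],[0.18,0,0,0,0.8],[0.18,0,0,0,0.8]]'
```

```text
time_s: 39.5
tcp_pos: [0.5831, 0.3307, 0.0879]
ee_rot: [[0.007, -0.182, 0.983], [-0.055, 0.982, 0.182], [-0.998, -0.056, -0.004]]
wrist_force: [-3.0, 4.8, 2.4]
gripper_width: 0.186
time_s: 40.3
tcp_pos: [0.582, 0.3304, 0.0879]
ee_rot: [[0.042, -0.83, 0.556], [-0.035, 0.555, 0.831], [-0.999, -0.054, -0.005]]
wrist_force: [-4.8, 3.0, 2.4]
gripper_width: 0.189
```

```bash
python3 -m creep '[[0.18,1,-1,0,0.05],[0.18,1,-1,0,0.1],[0.18,1,-1,0,0.1],[0.1,1,-1,0,0.1],[0.05,1,-1,0,0.1],[0.05,1,-1,0,0.1],[0.05,1,-1,0,0.1],[0.05,1,-1,0,0.1]]'; python3 -m creep '[[0.35,0,0,0,0],[0.4,0,0,0,0],[0.4,0,0,20,0],[0.4,0,0,50,0],[0.4,0,0,90,0],[0.4,-5,-30,140,0],[0.4,-5,-80,150,0],[0.4,-5,-130,150,0]]'; python3 -m creep '[[0.4,-20,-40,10,0],[0.4,-40,-80,20,0],[0.4,-60,-120,20,0],[0.4,-60,-160,20,0],[0.4,-60,-160,20,0],[0.4,-60,-160,20,0],[0.4,-60,-160,20,0],[0.4,-60,-160,20,0]]'
python3 - <<'E'
from geo import *
for c in("top","scene"):
    p=capture(c);u,v=map(int,w2px(p,(.5835,.329,.11)))
    cv2.imwrite(f"pics/k4{c}.png",cv2.resize(p["image"][v-40:v+40,u-40:u+40],None,fx=7,fy=7,interpolation=2))
    print(*winders(p),sep="\n")
    if c=="top":
        P=rayplane(p,[(u,v) for v in range(400) for u in range(640)],0.102).reshape(400,640,3)
        m=(p["image"].max(2)<70)&(np.hypot(P[...,0]-.5835,P[...,1]-.329)<0.03)
        w=P[m][:,:2]*1000; print(cv2.minAreaRect(w.astype(np.float32)))
        q=w-w.mean(0);_,V=np.linalg.eigh(q.T@q);print(np.degrees(np.arctan2(V[1,1],V[0,1]))%180)
print(sense()["tcp_pos"])
E
```

```text
time_s: 41.1
tcp_pos: [0.5821, 0.3302, 0.0879]
ee_rot: [[0.044, -0.88, 0.473], [-0.03, 0.473, 0.881], [-0.999, -0.053, -0.005]]
wrist_force: [-4.8, 4.3, 2.1]
gripper_width: 0.179
time_s: 41.9
tcp_pos: [0.5783, 0.2059, 0.2409]
ee_rot: [[0.049, -0.879, 0.474], [-0.028, 0.473, 0.881], [-0.998, -0.057, -0.002]]
wrist_force: [0.6, -0.6, 0.0]
gripper_width: 0.397
time_s: 42.7
tcp_pos: [0.5185, 0.0466, 0.2606]
ee_rot: [[0.049, -0.88, 0.473], [-0.029, 0.472, 0.881], [-0.998, -0.056, -0.002]]
wrist_force: [-0.6, 0.2, -0.9]
gripper_width: 0.4
(np.int32(225), 646, -354, 34, 91, np.float64(99.8), array([460., 175.]))
(np.int32(224), 556, -364, 35, 87, np.float64(98.5), array([463., 205.]))
(np.int32(229), 537, -256, 35, 88, np.float64(98.7), array([426., 211.]))
(np.int32(239), 467, -381, 36, 91, np.float64(98.6), array([469., 236.]))
(np.int32(232), 446, -268, 35, 88, np.float64(97.9), array([430., 242.]))
((582.9552001953125, 324.8329162597656), (45.09469223022461, 12.105600357055664), 64.3812026977539)
63.15183229117568
(np.int32(179), 463, -381, 34, 91, np.float64(96.3), array([173., 187.]))
(np.int32(173), 443, -268, 34, 88, np.float64(97.6), array([211., 186.]))
(np.int32(207), 552, -366, 36, 90, np.float64(97.6), array([169., 212.]))
(np.int32(182), 532, -257, 36, 88, np.float64(97.4), array([207., 211.]))
(np.int32(240), 642, -355, 36, 91, np.float64(97.0), array([163., 238.]))
[0.51842909 0.0466993  0.26057095]
```

View pics/k4top.png

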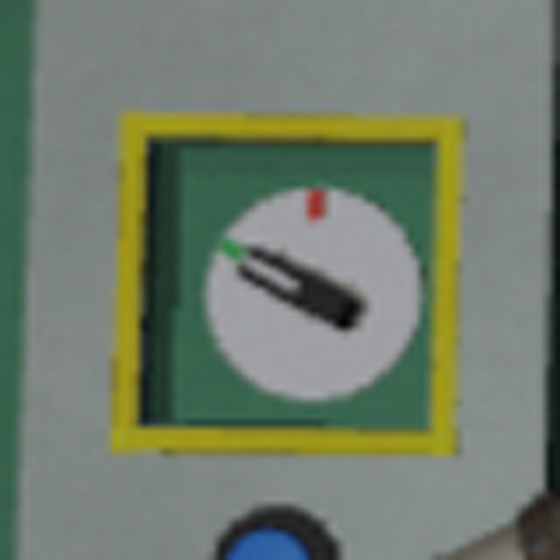

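View pics/k4scene.png

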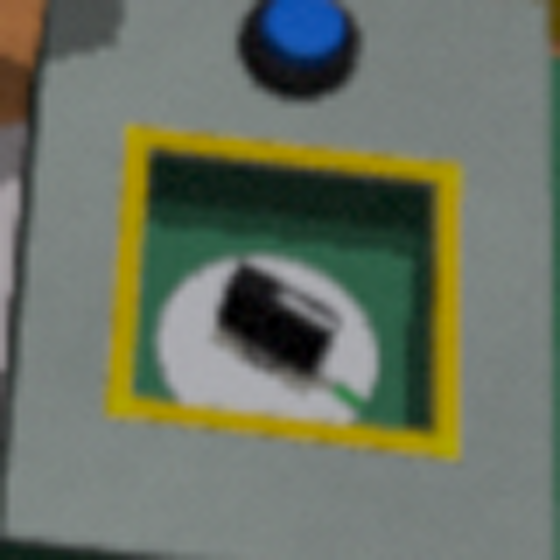

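The pointer lines up with the green mark in both views: top crop around (230,248), scene crop (345,395). The button is out.

```bash
python3 -c "
from station import *
print(finish_job())"
```

```text
the job is handed in; nothing more can be done
None
```

I turned the knob to the red mark, then moved the five orange winders that were there from the tray to the tote. With the knob still at red I pressed the counter-reset button, then turned the knob to the green mark and handed the job in after about 43 s of run time.

**Last checks:**
- **Knob:** the bar measures about 63° against my estimate of 61–65° for the green mark. The pointer lines up with the mark in both cameras.
- **Winders:** all five measure well inside the tote and did not move between the last looks. The tray is empty.
- **Button:** it took over 12 N with no further travel, so it reached the bottom. It looked fully out again afterwards.
- **Jar and tape:** they sat in the same place in the pictures taken after the last winder, and the arm has not been near them since.
- **Guard:** I avoided touching it. The highest wrist force I read was about 13 N, when pressing the button.

**Disagreements and small faults:**
- The point-finding networks gave several wrong answers, such as the tape reported as the knob grip and a winder as the tote. I used my own colour and depth measurements instead.
- The tool picked up a tilt of about 3° over the moves, with no visible effect.

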